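# Change over two crucibles and cover them

### The arm

A 7-joint arm with a two-finger parallel gripper is mounted at the origin on the work surface. World frame = base frame: x ahead of the robot, y to its left, z up, the work surface at z = 0. Lengths are in m, angles in rad, forces in N, time in s.
With the tool pointing down it reaches from about 0.425 to 0.925 m from the base axis. Payload 6.8 kg.
Tool frame: the origin (TCP) lies at the very end of the fingers, on their centre line; the grasp point (between the pads) lies 19 mm behind it; z points along the fingers, y is the direction in which the jaws open and shut (so a half turn about z gives the same grasp; the last joint's range is limited). The gripper opens to 85 mm and grips with 20 to 120 N. Pads are 22 mm wide; open, the fingers measure 114 mm over their backs; the gripper's body (76 mm by 85 mm) begins 54 mm behind the grasp point. The pads swing forward as they close: fully open they stand 13 mm farther back than shut.
Start: joints at [1.11, 0.477, 0.022, 1.555, -0.011, 1.109, -0.083], TCP at [0.233, -0.633, 0.211] pointing down, gripper open.
Joint ranges: [-2.96, 2.96], [-0.34, 2.1], [-1.41, 1.46], [0.24, 2.44], [-1.37, 4.51], [0.17, 1.92], [-2.96, 2.96]. Speed limits (rad/s): [2.39, 2.39, 3.14, 3.14, 3.14, 3.14, 3.14].

### API

Orientations are given as a unit quaternion [w, x, y, z].
In Python, from station import bot gives the robot as it stands.
- The arm moves only by the tool move_arm, never from a script. Its argument "commands" is text: rows parted by semicolons, each of 7 numbers parted by spaces: the opening, from 0 (shut) to 1 (fully open), then the shift along the tool's x, y, z in cm, then the turn, a rotation vector about the tool's x, y, z in degrees. In form: gripper tx ty tz rx ry rz; .... A call has 1 to 12 rows; each row shifts and turns the commanded pose from where the row before left it, along the tool's axes as they then stand; what a row does not reach is not made up. A row lasts 1/12 s, in which the tool goes at most 41.7 mm and 7.16 degrees, less where a joint would pass 70% of its speed; a pose out of reach is approached as far as the arm can. A call with a gripper value outside its range is refused whole. The fingers move at their own pace and stop on an object; "force" is the grip in N (left out, the last holds). Time passes only in rows, so rows that do not move let the fingers close. It gives the time, the measured TCP pose, the force and the opening at its end, in the units of the state.
- bot.get_obs(): the state, without advancing time (a new reading comes with each control period).
- bot.read_camera(name): name is "side" or "top"; returns a dict with "img" (400x640x3 uint8, red, green, blue), "K" (3x3 intrinsics, pixels), "rvec" (rotation vector, rad) and "tvec" (3), from world to camera coordinates, as OpenCV has them. Camera axes: x right, y down, z forward; pixel columns grow to the right and rows downward; lengths in m; the calibration is good to about 2 mm. A picture is of the moment at which its call begins. There is no depth.
- bot.hand_in(): hands the job in, once; it reports no verdict.
The state is a dict: "t": time; "q": joint angles; "joint_vel": joint speeds; "joint_torque": joint torques, N m; "eef_pos": TCP position; "tool_rot": TCP orientation; "contact_force": force on the tool from outside, world axes, zero at the start; "torque": the same for the moment, N m; "gripper_width": opening from 0.0 (shut) to 1.0 (fully open).
Only numpy, scipy, OpenCV 4.12 (cv2) and the standard library are available. Lean on these libraries where they do the work, as an engineer would, in place of code of your own. Each camera call takes 0.05 s, during which the arm holds its last target. There are 200 camera calls.

### The job

The tall crucible on the tripod and the wide crucible on the balance have to change places: stand each one upright in the middle of the spot where the other was (the bare tile is free for parking one meanwhile). Only once both stand uncovered in their new places, cover each crucible with its own lid, the one whose plug fits its mouth, lying flat and fully home. The porcelain must be set down, never dropped, and the vial, the glass jar and the bottle must stay where they stand.

Things in the scene. Friction and masses are not known exactly. Their poses are not given: they have to be found in the camera images.
- tall_centre (a point): The tall white porcelain crucible, a round open pot 80 mm high and 48 mm in outer diameter (straight wall, narrowing only in the lowest 14 mm to a foot 36 mm across); wall 3.5 mm, mouth 41 mm. Loose, about 0.12 kg. At the start it stands on the tripod's gauze. Origin: on its axis, half-way up, 40 mm above its underside; z up.
- wide_centre (a point): The wide, low white porcelain crucible, a round open pot 50 mm high and 60 mm in outer diameter (straight wall, narrowing only in the lowest 12 mm to a foot 44 mm across); wall 3.5 mm, mouth 53 mm. Loose, about 0.13 kg. At the start it stands on the balance's pan. Origin: on its axis, half-way up, 25 mm above its underside; z up.
- small_lid_centre (a point): Smaller white porcelain lid, for the tall crucible, plug down on the bench; 40 mm high. Heights over its underside: tapered plug 0-9 mm (24 mm across below, 34 above), round flange 9-14 mm (52 mm across), round lifting knob 14-40 mm (16 mm across). Origin: on its axis, 20 mm up; z up. Seated, the plug is in the 41 mm mouth, flange on the rim, underside 9 mm below the rim.
- large_lid_centre (a point): Larger white porcelain lid, for the wide crucible, plug down on the bench; 40 mm high. Heights over its underside: tapered plug 0-9 mm (41 mm across below, 46 above), round flange 9-14 mm (72 mm across), round lifting knob 14-40 mm (16 mm across). Origin: on its axis, 20 mm up; z up. Seated, the plug is in the 53 mm mouth, flange on the rim, underside 9 mm below the rim.
- gauze_middle (a point): Middle of the tripod's top surface, 120 mm above the bench: a low three-legged stand (with an unlit burner under it) carrying a dark square wire gauze of 126 mm with a pale ceramic disc of 90 mm in its middle. Fixed to the bench. z up, x and y along the gauze's sides.
- pan_middle (a point): Middle of the balance's round steel pan (110 mm across, upper face 60 mm above the bench). The white balance housing is 170 by 140 mm and 45 mm high; along its own x it reaches from 65 mm behind the pan's middle to 105 mm ahead of it, where the blank display is. Fixed to the bench. z up.
- tile_middle (a point): Middle of the upper face of the bare white square tile, 130 by 130 mm and 10 mm thick, lying fixed on the bench: a free spot. z up, x and y along its sides.
- vial: Bystander: small amber vial with a black cap, 26 mm in diameter, 52 mm high, standing loose among the lids. Origin: centre of its underside.
- jar: Bystander: square glass jar with a flat glass cover and a small knob, 76 by 76 mm, 73 mm high, loose. Origin: centre of its underside.
- bottle: Bystander: amber bottle with a white cap, 52 mm in diameter, 120 mm high, loose. Origin: centre of its underside.

How it is judged:
On the way, in this order (a step that is already met when the one before it is completed fails the run):
1. both crucibles, still uncovered, stand upright in each other's places (horizontal distance between tall_centre and pan_middle below 0.015 m and z of tall_centre in the frame of pan_middle between 0.034 and 0.046 m and angle between each of tall_centre, wide_centre's own z axis and vertical below 0.12 rad and horizontal distance between wide_centre and gauze_middle below 0.015 m and z of wide_centre in the frame of gauze_middle between 0.019 and 0.031 m and horizontal distance between each of small_lid_centre, large_lid_centre and tall_centre above 0.05 m and horizontal distance between each of small_lid_centre, large_lid_centre and wide_centre above 0.05 m), for 0.2 s.
2. each crucible is covered with its own lid (horizontal distance between tall_centre and pan_middle below 0.015 m and z of tall_centre in the frame of pan_middle between 0.034 and 0.046 m and angle between each of tall_centre, wide_centre, small_lid_centre, large_lid_centre's own z axis and vertical below 0.12 rad and horizontal distance between wide_centre and gauze_middle below 0.015 m and z of wide_centre in the frame of gauze_middle between 0.019 and 0.031 m and horizontal distance between small_lid_centre and tall_centre below 0.007 m and z of small_lid_centre in the frame of tall_centre between 0.047 and 0.054 m and horizontal distance between large_lid_centre and wide_centre below 0.007 m and z of large_lid_centre in the frame of wide_centre between 0.032 and 0.039 m), for 0.2 s.
At the end, for the whole second after the job is handed in: The tall crucible stands upright on the pan and the wide one on the gauze, each within 15 mm of the middle; the smaller lid lies in the tall crucible and the larger in the wide one, level, seated (within 7 mm of its axis, 3 mm in height); all released and at rest (all of step 2 and linear speed of each of tall, wide, small_lid, large_lid below 0.02 m/s and contact force between the fingers and tall below 0.1 N and contact force between the fingers and wide below 0.1 N and contact force between the fingers and small_lid below 0.1 N and contact force between the fingers and large_lid below 0.1 N); the robot touches nothing.
It fails at once if a crucible or lid is dropped (falls free faster than 0.75 m/s, a drop of about 30 mm) ((linear speed of tall above 0.75 m/s and contact force between each of the arm, the fingers and tall below 0.05 N) or (linear speed of wide above 0.75 m/s and contact force between each of the arm, the fingers and wide below 0.05 N) or (linear speed of small_lid above 0.75 m/s and contact force between each of the arm, the fingers and small_lid below 0.05 N) or (linear speed of large_lid above 0.75 m/s and contact force between each of the arm, the fingers and large_lid below 0.05 N)).
It fails at once if the vial, the glass jar or the bottle is moved more than 30 mm or tipped (distance of any of vial, jar, bottle from where it was at the start of the episode above 0.03 m or angle between any of vial, jar, bottle's own z axis and vertical above 0.4 rad).
It also fails if it takes over 134 s, if anything falls off the work surface, if the arm or the gripper's body presses on something with over 40 N, if the wrist force passes 120 N, or if a joint passes its speed limit or range.

## Working session

There is one attempt and no reset: what is moved stays moved. The work goes in short steps, Python scripts to look and compute and a tool call to move; the robot and the scene stay as the last step left them, time stands still between calls to the robot, and variables do not carry over. Pictures are saved under pics/ and viewed, about 12 in all and at most 16, crops included, and the job is handed in when it is done.

Besides the shell and the picture viewer there is one more tool, called by a JSON object that holds its "api" and its "payload". move_arm: Moves the arm, as the interface text tells. Its arguments: {"type":"object","properties":{"commands":{"type":"string"},"force":{"type":"number"}},"required":["commands"]}

```bash
mkdir -p pics; ls; python3 - <<'E'
from station import bot
import cv2, numpy as np
o=bot.get_obs(); print({k:np.round(v,3).tolist() for k,v in o.items()})
for n in ("top","side"):
    c=bot.read_camera(n); cv2.imwrite(f"pics/{n}0.png",c["img"][:,:,::-1])
    R=cv2.Rodrigues(np.array(c["rvec"],float))[0]; print(n,np.round(c["K"],1).tolist(),"cam",np.round(-R.T@np.ravel(c["tvec"]),3),np.round(R,3).tolist())
E
```

```text
pics
{'t': 0.0, 'q': [1.11, 0.478, 0.022, 1.556, -0.011, 1.109, -0.083], 'joint_vel': [0.0, 0.001, 0.002, -0.001, 0.001, 0.001, -0.001], 'joint_torque': [-0.0, -59.646, 1.607, -28.12, 0.012, 0.009, -0.0], 'eef_pos': [0.233, -0.633, 0.21], 'tool_rot': [-0.001, 0.984, 0.176, -0.0], 'contact_force': [0.371, -0.26, 0.838], 'torque': [-0.008, 0.034, -0.005], 'gripper_width': 0.997}
top [[396.1, 0.0, 317.6], [0.0, 396.1, 199.6], [0.0, 0.0, 1.0]] cam [ 0.409 -0.033  1.162] [[-0.001, -1.0, -0.019], [-0.993, 0.003, -0.114], [0.114, 0.019, -0.993]]
side [[424.8, 0.0, 320.5], [0.0, 424.8, 197.7], [0.0, 0.0, 1.0]] cam [0.143 0.683 0.795] [[-0.886, -0.464, -0.008], [-0.289, 0.565, -0.773], [0.363, -0.682, -0.634]]
```

View pics/top0.png

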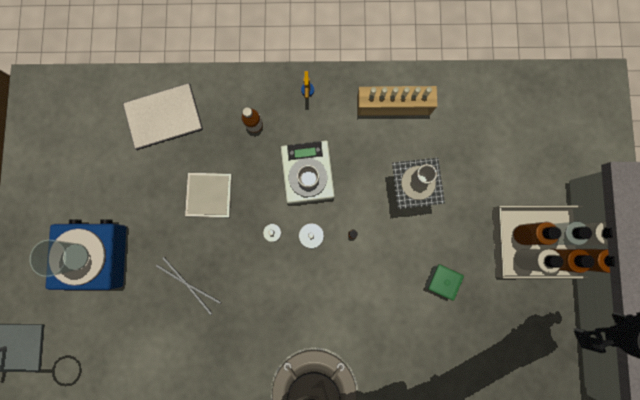

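View pics/side0.png

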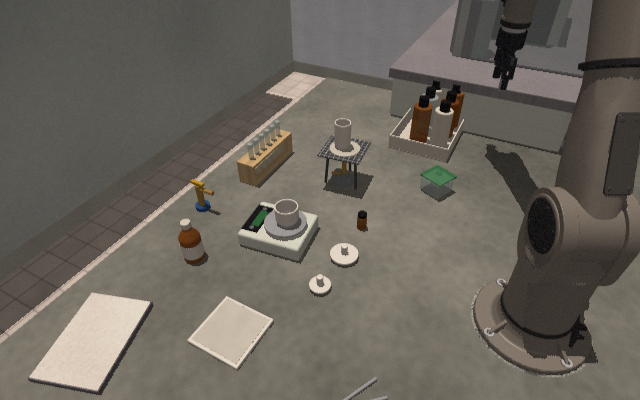

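```bash
cat > h.py <<'E'
import cv2, numpy as np
from station import bot
def cam(n):
    c=bot.read_camera(n); R=cv2.Rodrigues(np.array(c["rvec"],float))[0]
    c["R"]=R; c["t"]=np.ravel(c["tvec"]).astype(float); c["C"]=-R.T@c["t"]; c["K"]=np.array(c["K"],float); return c
def ray(c,uv):
    d=c["R"].T@np.linalg.inv(c["K"])@np.array([uv[0],uv[1],1.]); return c["C"],d
def onz(c,uv,z):
    C,d=ray(c,uv); return (C+d*(z-C[2])/d[2])
def tri(cs,uvs):
    A=np.zeros((3,3));b=np.zeros(3)
    for c,uv in zip(cs,uvs):
        C,d=ray(c,uv); d=d/np.linalg.norm(d); P=np.eye(3)-np.outer(d,d); A+=P;b+=P@C
    return np.linalg.solve(A,b)
def proj(c,p): return cv2.projectPoints(np.array(p,float).reshape(-1,3),c["R"],c["t"],c["K"],None)[0].reshape(-1,2)
def mosaic(c,boxes,s,path,h=300):
    ts=[]
    for (x,y,w,hh) in boxes:
        t=cv2.resize(c["img"][y:y+hh,x:x+w,::-1],None,fx=s,fy=s,interpolation=cv2.INTER_NEAREST)
        for k in range(0,w,10): cv2.putText(t,str(x+k),(k*s,8),0,.3,(0,0,255),1); cv2.line(t,(k*s,8),(k*s,12),(0,0,255),1)
        for k in range(0,hh,10): cv2.putText(t,str(y+k),(0,k*s+4),0,.3,(0,255,255),1)
        ts.append(cv2.copyMakeBorder(t,0,600-t.shape[0] if False else max(0,h-t.shape[0]),0,4,cv2.BORDER_CONSTANT))
    cv2.imwrite(path,np.hstack(ts))
E
python3 - <<'E'
from h import *
t=cam("top"); s=cam("side")
a="pics/a.png";b="pics/b.png"
mosaic(t,[(385,150,65,70),(275,135,65,75)],6,a,450); mosaic(t,[(255,215,110,40)],6,"pics/a2.png",240)
im=[cv2.imread(p) for p in (a,"pics/a2.png")]; w=max(i.shape[1] for i in im)
cv2.imwrite("pics/m_top.png",cv2.resize(np.vstack([cv2.copyMakeBorder(i,0,0,0,w-i.shape[1],0) for i in im]),None,fx=.86,fy=.86))
mosaic(s,[(310,110,65,85),(235,190,90,75)],5,b,425); mosaic(s,[(295,200,85,100)],4,"pics/b2.png",425)
# lids and pots: bright blobs
for n,c,rois in(("top",t,dict(small=(258,218,28,28),large=(293,218,36,36),pan=(278,140,60,68),tile=(175,165,70,60))),("side",s,dict(small=(300,268,36,32),large=(325,236,38,36),tile=(175,285,110,90)))):
    for k,(x,y,w,h) in rois.items():
        g=cv2.cvtColor(c["img"][y:y+h,x:x+w],cv2.COLOR_RGB2GRAY); th,m=cv2.threshold(g,0,255,cv2.THRESH_OTSU)
        ct=max(cv2.findContours(m,cv2.RETR_EXTERNAL,cv2.CHAIN_APPROX_NONE)[0],key=cv2.contourArea)+np.array([x,y])
        e=cv2.fitEllipse(ct); M=cv2.moments(ct)
        r=cv2.minAreaRect(ct); z=.014 if 'l' in k and k!='tile' else .01 if k=='tile' else .045
        print(n,k,"th",th,"ell",np.round(e[0],1),np.round(e[1],1),"rect",np.round(r[0],1),np.round(r[1],1),round(r[2],1),"world",np.round(onz(c,e[0],z),4),np.round(onz(c,r[0],z),4))
E
```

```text
top small th 148.0 ell [271.6 232.3] [16.4 17. ] rect [271.6 232.3] [16.5 17. ] 26.6 world [0.4458 0.122  0.014 ] [0.4459 0.1221 0.014 ]
top large th 152.0 ell [310.9 235.2] [23.7 23.8] rect [311. 235.] [24. 24.] 90.0 world [0.4373 0.0082 0.014 ] [0.4379 0.0079 0.014 ]
top pan th 137.0 ell [307.1 172.5] [52.8 67.3] rect [306.8 171.1] [57.3 48. ] 83.0 world [0.6154 0.0182 0.045 ] [0.6197 0.0191 0.045 ]
top tile th 130.0 ell [207.8 194.6] [49.4 51.1] rect [207.7 194.4] [43.8 44. ] 2.9 world [0.5572 0.3125 0.01  ] [0.5577 0.3128 0.01  ]
side small th 159.0 ell [319.4 283.5] [17.4 20.8] rect [319.5 284. ] [19.1 19.1] 45.0 world [0.4468 0.1226 0.014 ] [0.446  0.1239 0.014 ]
side large th 163.0 ell [343.6 253.1] [20.1 27.4] rect [343.5 253. ] [20. 27.] 90.0 world [0.4379 0.0098 0.014 ] [0.4383 0.0097 0.014 ]
side tile th 151.0 ell [230.3 331.2] [59.7 74. ] rect [229.9 329.4] [56.4 67.6] 36.9 world [0.5562 0.3186 0.01  ] [0.5596 0.3156 0.01  ]
```

View pics/m_top.png

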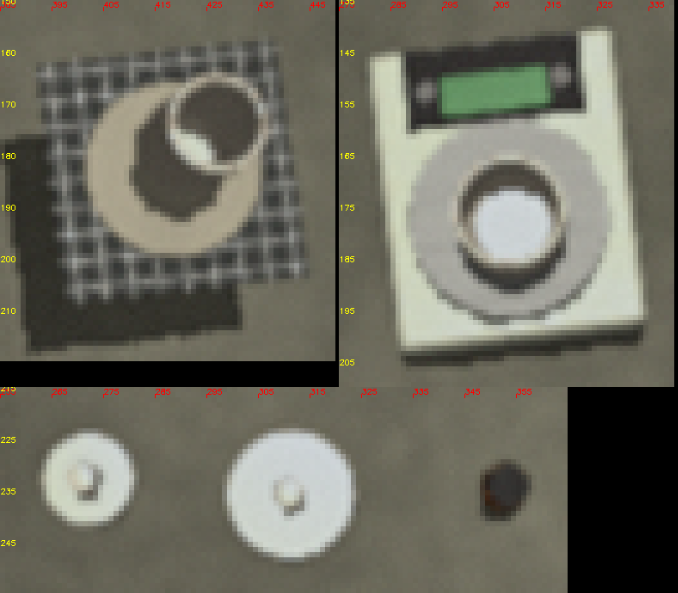

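View pics/b.png

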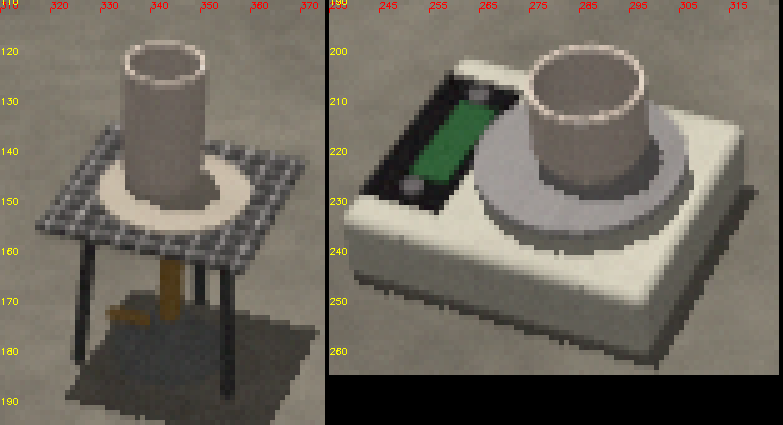

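```bash
python3 - <<'E'
from h import *
t=cam("top"); s=cam("side")
r=lambda a:np.round(a,4)
print("gauze top",r(onz(t,(418.4,182.1),.12)),"side x-only check",r(proj(s,onz(t,(418.4,182.1),.12))))
for k,a,b,z in(("tall",(426.6,173.4),(342.3,121.9),.2),("wide",(308.1,175.5),(286.4,206.3),.11)):
    print(k,r(onz(t,a,z)),r(onz(s,b,z)),r(tri([t,s],[a,b])))
print("pan",r(onz(t,(307.5,177.2),.06)),r(proj(s,onz(t,(307.5,177.2),.06))))
# refine: disc by colour (bright warm), pan by grey, via masks
def blob(c,roi,z,lo,hi):
    x,y,w,h=roi; im=cv2.cvtColor(c["img"][y:y+h,x:x+w],cv2.COLOR_RGB2HSV)
    m=cv2.inRange(im,lo,hi); ct=max(cv2.findContours(m,cv2.RETR_EXTERNAL,cv2.CHAIN_APPROX_NONE)[0],key=cv2.contourArea)
    h_=cv2.convexHull(ct)+np.array([x,y]); e=cv2.fitEllipse(h_); return r(e[0]),r(e[1]),r(onz(c,e[0],z))
print(t["img"][193,415],t["img"][193,308],t["img"][190,293],s["img"][152,340],s["img"][230,275],t["img"][200,330])
# gauze square centre via dark grid hull
print("disc",blob(t,(398,160,42,44),.12,(8,40,130),(25,130,255)))
print("pan",blob(t,(284,155,48,46),.06,(0,0,120),(180,25,190)))
for k,uv,z in(("vial",(352.5,235.5),.05),("jar",(446,280),.073),("bottle",(248,113),.12)): print(k,r(onz(t,uv,z)))
E
```

```text
gauze top [ 0.5746 -0.2805  0.12  ] side x-only check [[344.6313 147.4192]]
tall [ 0.5834 -0.2822  0.2   ] [ 0.5856 -0.2833  0.2   ] [ 0.5839 -0.2816  0.2012]
wide [0.5953 0.0124 0.11  ] [0.5954 0.0145 0.11  ] [0.596  0.0127 0.1082]
pan [0.5993 0.0163 0.06  ] [[285.8839 221.0994]]
[164 159 137] [165 165 157] [149 151 139] [198 186 166] [159 153 150] [43 44 38]
disc (array([418.0425, 182.4136]), array([32.4036, 33.697 ]), array([ 0.5737, -0.2795,  0.12  ]))
pan (array([307.5778, 177.4097]), array([38.7811, 42.2015]), array([0.5987, 0.0161, 0.06  ]))
vial [ 0.4355 -0.1094  0.05  ]
jar [ 0.3154 -0.3576  0.073 ]
bottle [0.767  0.1763 0.12  ]
```

{"api": "move_arm", "payload": {"commands": "1 0 0 -1.1 0 0 -7; 1 0 0 -1.1 0 0 -7; 1 0 0 -1.1 0 0 -7; 1 0 0 -1.1 0 0 -7; 1 0 0 -1.1 0 0 -7; 1 0 0 -1.1 0 0 -7; 1 0 0 -1.1 0 0 -7; 1 0 0 -1.1 0 0 -7; 1 0 0 -1.1 0 0 -7; 1 0 0 -1.1 0 0 -6.7; 1 0 0 0 0 0 0; 1 0 0 0 0 0 0", "force": 50}}

```text
t: 1.3
eef_pos: [0.2332, -0.6337, 0.3211]
tool_rot: [0.001, 0.709, 0.705, -0.0]
contact_force: [0.2, 0.3, -0.8]
gripper_width: 1.001
```

{"api": "move_arm", "payload": {"commands": "1 2.9 2.9 0 0 0 0; 1 2.9 2.9 0 0 0 0; 1 2.9 2.9 0 0 0 0; 1 2.9 2.9 0 0 0 0; 1 2.9 2.9 0 0 0 0; 1 2.9 2.9 0 0 0 0; 1 2.9 2.9 0 0 0 0; 1 2.9 2.9 0 0 0 0; 1 2.9 2.9 0 0 0 0; 1 2.9 2.9 0 0 0 0; 1 2.9 2.9 0 0 0 0; 1 2.9 2.9 0 0 0 0"}}

```text
t: 2.3
eef_pos: [0.5824, -0.2842, 0.3197]
tool_rot: [-0.001, 0.709, 0.705, -0.0]
contact_force: [0.2, -0.3, 0.4]
gripper_width: 1.0
```

```bash
cat > go.py <<'E'
import sys; from h import *
o=bot.get_obs(); p=np.array(o["eef_pos"]); from scipy.spatial.transform import Rotation as Ro
q=o["tool_rot"]; R=Ro.from_quat([q[1],q[2],q[3],q[0]])
T=np.array([float(v) for v in sys.argv[1:4]]) if len(sys.argv)>3 else p
Rg=Ro.from_matrix(np.array([[0,1,0],[1,0,0],[0,0,-1.]]))
print("t",o["t"],"p",np.round(p,4),"shift tool cm",np.round(R.inv().apply(T-p)*100,2),"turn",np.round((R.inv()*Rg).as_rotvec(degrees=True),2),"q",np.round(o["q"],2),"F",np.round(o["contact_force"],1),"w",round(o["gripper_width"],3))
E
python3 go.py .584 -.2825 .148
```

```text
t 2.3 p [ 0.5824 -0.2842  0.3197] shift tool cm [ 0.17  0.18 17.17] turn [-0.08 -0.02 -0.32] q [ 0.65  0.39 -0.41  1.46  0.16  1.32  0.23] F [ 0.2 -0.3  0.4] w 1.0
```

{"api": "move_arm", "payload": {"commands": "1 0.17 0.18 1 0 0 -0.3; 1 0 0 2.1 0 0 0; 1 0 0 2.1 0 0 0; 1 0 0 2.1 0 0 0; 1 0 0 2.1 0 0 0; 1 0 0 2.1 0 0 0; 1 0 0 2.1 0 0 0; 1 0 0 2.1 0 0 0; 1 0 0 1.5 0 0 0; 1 0 0 0 0 0 0; 1 0 0 0 0 0 0"}}

```text
t: 3.22
eef_pos: [0.5824, -0.284, 0.1474]
tool_rot: [-0.001, 0.707, 0.708, -0.001]
contact_force: [-0.5, 0.2, 0.7]
gripper_width: 1.0
```

```bash
python3 go.py .584 -.2825 .148; python3 - <<'E'
from h import *
t=cam("top"); s=cam("side")
mosaic(t,[(385,130,90,100)],4,"pics/c1.png",440); mosaic(s,[(300,80,80,110)],4,"pics/c2.png",440)
cv2.imwrite("pics/c.png",np.hstack([cv2.imread("pics/c1.png"),cv2.imread("pics/c2.png")]))
E
```

```text
t 3.2167 p [ 0.5824 -0.284   0.1474] shift tool cm [ 0.15  0.16 -0.06] turn [-0.16 -0.07  0.1 ] q [ 0.64  0.53 -0.39  1.66  0.23  1.    0.18] F [-0.5  0.2  0.7] w 1.0
```

View pics/c.png

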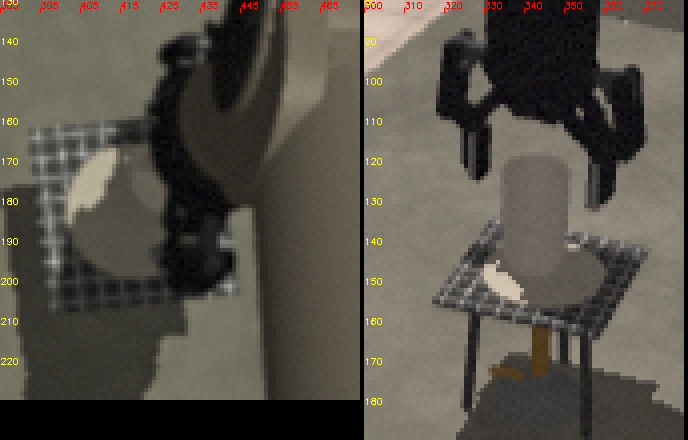

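{"api": "move_arm", "payload": {"commands": "0 0.1 0.15 0 0 0 0; 0 0 0 0 0 0 0; 0 0 0 0 0 0 0; 0 0 0 0 0 0 0; 0 0 0 0 0 0 0; 0 0 0 0 0 0 0; 0 0 0 0 0 0 0; 0 0 0 0 0 0 0", "force": 50}}

```text
t: 3.98
eef_pos: [0.5856, -0.2834, 0.1501]
tool_rot: [0.001, 0.706, 0.708, 0.0]
contact_force: [-1.6, 0.2, 5.4]
gripper_width: 0.551
```

{"api": "move_arm", "payload": {"commands": "0 0 0 -0.5 0 0 0; 0 0 0 -1 0 0 0; 0 0 0 -2 0 0 0; 0 0 0 -2.5 0 0 0; 0 0 0 -2.5 0 0 0; 0 0 0 -1 0 0 0; 0 1 0 0 0 0 0; 0 2 -0.1 0 0 0 0; 0 3 -0.2 0 0 0 0; 0 3 -0.2 0 0 0 0; 0 3 -0.2 0 0 0 0; 0 3 -0.2 0 0 0 0"}}

```text
t: 4.98
eef_pos: [0.5741, -0.131, 0.242]
tool_rot: [-0.001, 0.706, 0.709, -0.001]
contact_force: [-0.1, 0.8, -1.8]
gripper_width: 0.552
```

{"api": "move_arm", "payload": {"commands": "0 3.5 -0.2 0 0 0 0; 0 3.5 -0.2 0 0 0 0; 0 3.5 -0.2 0 0 0 0; 0 3.5 -0.2 0 0 0 0; 0 3.5 -0.2 0 0 0 0; 0 3.5 -0.2 0 0 0 0; 0 3.5 -0.2 0 0 0 0; 0 3.5 -0.2 0 0 0 0; 0 3.5 -0.2 0 0 0 0; 0 3.5 -0.2 0 0 0 0; 0 3 -0.2 0 0 0 0; 0 2 0 0 0 0 0"}}

```text
t: 5.98
eef_pos: [0.549, 0.2709, 0.2422]
tool_rot: [-0.001, 0.704, 0.71, -0.001]
contact_force: [-0.1, 0.4, -1.1]
gripper_width: 0.55
```

```bash
python3 go.py .557 .314 .041; python3 - <<'E'
from h import *
s=cam("side");o=bot.get_obs()
u=proj(s,o["eef_pos"])[0].astype(int); print(u)
mosaic(s,[(max(0,u[0]-70),max(0,u[1]-90),140,140)],4,"pics/d.png",560)
E
```

```text
t 5.9833 p [0.549  0.2709 0.2422] shift tool cm [ 4.29  0.89 20.12] turn [-0.17 -0.05  0.48] q [-0.1   0.41 -0.61  1.64  0.25  1.17 -0.76] F [-0.1  0.4 -1.1] w 0.55
[230 241]
```

View pics/d.png

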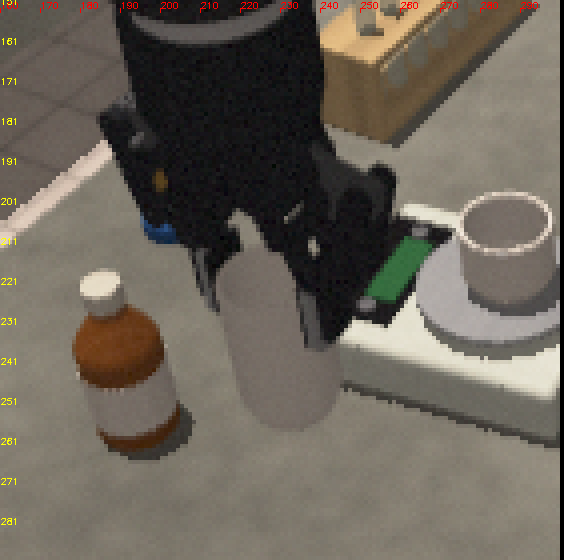

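{"api": "move_arm", "payload": {"commands": "0 1.4 0.3 0 0 0 0.5; 0 1.4 0.3 1 0 0 0; 0 1.4 0.3 2.5 0 0 0; 0 0 0 3 0 0 0; 0 0 0 3 0 0 0; 0 0 0 3 0 0 0; 0 0 0 3 0 0 0; 0 0 0 2.5 0 0 0; 0 0 0 1.2 0 0 0; 0 0 0 0.4 0 0 0; 0 0 0 0 0 0 0; 0 0 0 0 0 0 0"}}

```text
t: 7.03
eef_pos: [0.5616, 0.3093, 0.0488]
tool_rot: [0.0, 0.709, 0.705, 0.001]
contact_force: [0.8, 1.0, -0.8]
gripper_width: 0.558
```

```bash
python3 go.py .557 .314 .040
```

```text
t 7.0333 p [0.5616 0.3093 0.0488] shift tool cm [ 0.46 -0.47  0.88] turn [ 0.06 -0.06 -0.28] q [-0.23  0.66 -0.52  1.74  0.42  0.86 -0.94] F [ 0.8  1.  -0.8] w 0.558
```

{"api": "move_arm", "payload": {"commands": "0 0 0 0.4 0 0 0; 0 0 0 0.2 0 0 0; 0 0 0 0.1 0 0 0; 0 0 0 0 0 0 0; 0 0 0 0 0 0 0"}}

```text
t: 7.45
eef_pos: [0.5613, 0.3086, 0.0411]
tool_rot: [0.0, 0.709, 0.705, 0.0]
contact_force: [-0.6, -0.1, -1.8]
gripper_width: 0.554
```

{"api": "move_arm", "payload": {"commands": "0 0 0 0.1 0 0 0; 0 0 0 0 0 0 0; 0 0 0 0 0 0 0"}}

```text
t: 7.7
eef_pos: [0.5614, 0.3088, 0.0401]
tool_rot: [0.0, 0.709, 0.705, 0.0]
contact_force: [-0.7, -0.4, 0.0]
gripper_width: 0.558
```

{"api": "move_arm", "payload": {"commands": "0 0 0 0.1 0 0 0; 0 0 0 0 0 0 0; 0 0 0 0 0 0 0"}}

```text
t: 7.95
eef_pos: [0.5614, 0.3091, 0.04]
tool_rot: [0.0, 0.709, 0.705, 0.001]
contact_force: [-1.8, -0.2, 7.8]
gripper_width: 0.551
```

{"api": "move_arm", "payload": {"commands": "1 0 0 0 0 0 0; 1 0 0 0 0 0 0; 1 0 0 0 0 0 0; 1 0 0 0 0 0 0; 1 0 0 -1 0 0 0; 1 0 0 -3 0 0 0; 1 0 0 -3.5 0 0 0; 1 0 0 -3.5 0 0 0; 1 0 0 -3.5 0 0 0; 1 -1.5 0.2 -2 0 0 0; 1 -4 0.5 0 0 0 0; 1 -4 0.5 0 0 0 0"}}

```text
t: 8.95
eef_pos: [0.573, 0.2155, 0.2068]
tool_rot: [0.0, 0.707, 0.707, 0.002]
contact_force: [0.1, -1.0, -0.0]
gripper_width: 1.003
```

{"api": "move_arm", "payload": {"commands": "1 -3.5 0.4 0 0 0 0; 1 -3.5 0.4 0 0 0 0; 1 -3.5 0.4 0 0 0 0; 1 -3.5 0.4 0 0 0 0; 1 -3.5 0.4 0 0 0 0; 1 -2.5 0.3 0 0 0 0; 1 0 0 0 0 0 0; 1 0 0 0 0 0 0"}}

```text
t: 9.62
eef_pos: [0.5948, 0.0113, 0.2043]
tool_rot: [0.0, 0.71, 0.704, -0.0]
contact_force: [-0.1, 1.1, 0.3]
gripper_width: 0.999
```

```bash
python3 go.py .596 .0135 .074;  python3 - <<'E'
from h import *
t=cam("top"); s=cam("side")
mosaic(t,[(170,155,75,85)],5,"pics/c1.png",440); mosaic(s,[(235,170,80,110)],4,"pics/c2.png",440)
cv2.imwrite("pics/e.png",np.hstack([cv2.imread("pics/c1.png"),cv2.imread("pics/c2.png")]))
E
```

```text
t 9.6167 p [0.5948 0.0113 0.2043] shift tool cm [ 0.22  0.12 13.03] turn [ 0.02  0.02 -0.51] q [ 0.29  0.4  -0.54  1.73  0.23  1.07 -0.33] F [-0.1  1.1  0.3] w 0.999
```

View pics/e.png

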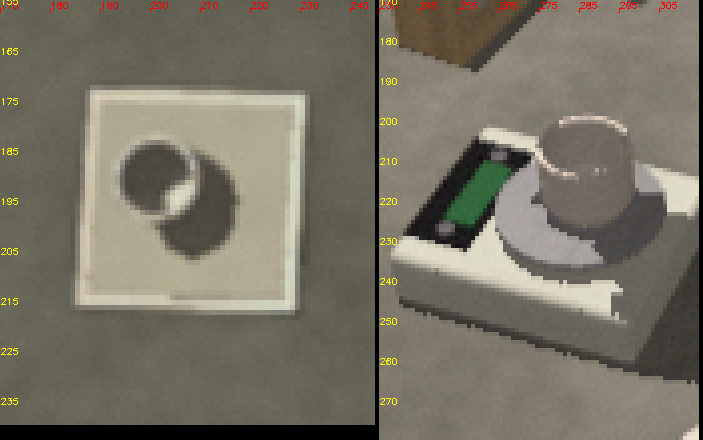

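{"api": "move_arm", "payload": {"commands": "1 0.22 0.12 1.5 0 0 -0.5; 1 0 0 2.5 0 0 0; 1 0 0 2.5 0 0 0; 1 0 0 2.5 0 0 0; 1 0 0 2.5 0 0 0; 1 0 0 1.3 0 0 0; 1 0 0 0 0 0 0; 1 0 0 0 0 0 0"}}

```text
t: 10.38
eef_pos: [0.5958, 0.017, 0.076]
tool_rot: [-0.0, 0.705, 0.709, -0.0]
contact_force: [-0.2, 0.4, -0.2]
gripper_width: 1.0
```

```bash
python3 go.py .596 .0135 .072; python3 - <<'E'
from h import *
t=cam("top"); print(onz(t,(201.1,190.1),.09))
E
```

```text
t 10.3833 p [0.5958 0.017  0.076 ] shift tool cm [-0.35  0.02  0.4 ] turn [-0.03 -0.03  0.32] q [ 0.24  0.55 -0.49  1.83  0.34  0.84 -0.42] F [-0.2  0.4 -0.2] w 1.0
[0.55936368 0.30751647 0.09      ]
```

{"api": "move_arm", "payload": {"commands": "1 -0.3 0 0.3 0 0 0.3; 1 0 0 0 0 0 0; 0 0 0 0 0 0 0; 0 0 0 0 0 0 0; 0 0 0 0 0 0 0; 0 0 0 0 0 0 0; 0 0 0 0 0 0 0; 0 0 0 0 0 0 0", "force": 50}}

```text
t: 11.1
eef_pos: [0.5964, 0.0125, 0.0742]
tool_rot: [0.001, 0.708, 0.706, 0.0]
contact_force: [-1.9, -1.0, 6.5]
gripper_width: 0.679
```

```bash
python3 go.py .596 .0135 .072
```

```text
t 11.1 p [0.5964 0.0125 0.0742] shift tool cm [ 0.1  -0.04  0.22] turn [ 0.07  0.03 -0.11] q [ 0.24  0.56 -0.49  1.84  0.34  0.83 -0.42] F [-1.9 -1.   6.5] w 0.679
```

{"api": "move_arm", "payload": {"commands": "0 0 0 -0.5 0 0 0; 0 0 0 -1.5 0 0 0; 0 0 0 -3 0 0 0; 0 0 0 -3 0 0 0; 0 0 0 -3 0 0 0; 0 0 0 -3 0 0 0; 0 -1 0 -1 0 0 0; 0 -2 -0.2 0 0 0 0; 0 -3 -0.3 0 0 0 0; 0 -3 -0.3 0 0 0 0; 0 -3 -0.3 0 0 0 0; 0 -3 -0.3 0 0 0 0"}}

```text
t: 12.1
eef_pos: [0.5806, -0.1393, 0.2222]
tool_rot: [-0.0, 0.708, 0.707, -0.0]
contact_force: [0.1, -0.7, -1.9]
gripper_width: 0.678
```

{"api": "move_arm", "payload": {"commands": "0 -3 -0.3 0 0 0 0; 0 -3 -0.2 0 0 0 0; 0 -3 -0.1 0 0 0 0; 0 -3 -0.1 0 0 0 0; 0 -1.5 0 0 0 0 0; 0 0 0 0 0 0 0; 0 0 0 0 0 0 0"}}

```text
t: 12.68
eef_pos: [0.5739, -0.2728, 0.222]
tool_rot: [-0.001, 0.708, 0.706, -0.0]
contact_force: [0.8, 0.9, -1.4]
gripper_width: 0.681
```

```bash
python3 go.py .574 -.281 .136
```

```text
t 12.6833 p [ 0.5739 -0.2728  0.222 ] shift tool cm [-0.83  0.03  8.6 ] turn [-0.06 -0.05 -0.18] q [ 0.67  0.44 -0.45  1.62  0.21  1.13  0.17] F [ 0.8  0.9 -1.4] w 0.681
```

{"api": "move_arm", "payload": {"commands": "0 -0.4 0 0.5 0 0 0; 0 -0.4 0 1 0 0 0; 0 0 0 2 0 0 0; 0 0 0 2 0 0 0; 0 0 0 1.5 0 0 0; 0 0 0 0.8 0 0 0; 0 0 0 0.2 0 0 0; 0 0 0 0 0 0 0; 0 0 0 0 0 0 0; 0 0 0 0 0 0 0"}}

```text
t: 13.52
eef_pos: [0.5753, -0.2804, 0.144]
tool_rot: [0.001, 0.708, 0.707, 0.0]
contact_force: [-0.5, 0.1, -0.8]
gripper_width: 0.681
```

```bash
python3 go.py .574 -.281 .134
```

```text
t 13.5167 p [ 0.5753 -0.2804  0.144 ] shift tool cm [-0.06 -0.13  1.  ] turn [ 0.11  0.04 -0.07] q [ 0.67  0.52 -0.43  1.68  0.25  0.99  0.15] F [-0.5  0.1 -0.8] w 0.681
```

{"api": "move_arm", "payload": {"commands": "0 0 -0.1 0.4 0 0 0; 0 0 0 0.3 0 0 0; 0 0 0 0.1 0 0 0; 0 0 0 0 0 0 0; 0 0 0 0 0 0 0"}}

```text
t: 13.93
eef_pos: [0.5733, -0.2803, 0.1347]
tool_rot: [-0.0, 0.708, 0.707, -0.0]
contact_force: [-0.2, -0.4, -1.0]
gripper_width: 0.678
```

{"api": "move_arm", "payload": {"commands": "0 0 0 0.1 0 0 0; 0 0 0 0 0 0 0; 0 0 0 0 0 0 0"}}

```text
t: 14.18
eef_pos: [0.5736, -0.2804, 0.1343]
tool_rot: [0.0, 0.708, 0.707, 0.0]
contact_force: [-1.1, -0.5, 1.7]
gripper_width: 0.677
```

{"api": "move_arm", "payload": {"commands": "0 0 0 0.1 0 0 0; 0 0 0 0 0 0 0; 0 0 0 0 0 0 0"}}

```text
t: 14.43
eef_pos: [0.5737, -0.2804, 0.1342]
tool_rot: [0.0, 0.708, 0.707, -0.0]
contact_force: [-2.8, 0.6, 9.7]
gripper_width: 0.678
```

{"api": "move_arm", "payload": {"commands": "1 0 0 0 0 0 0; 1 0 0 0 0 0 0; 1 0 0 0 0 0 0; 1 0 0 0 0 0 0; 1 0 0 -1 0 0 0; 1 0 0 -3 0 0 0; 1 0 0 -3 0 0 0; 1 0 0 -3 0 0 0; 1 2 0 -1 0 0 0; 1 4 0 0 0 0 0; 1 4 0 0 0 0 0; 1 4 0 0 0 0 0"}}

```text
t: 15.43
eef_pos: [0.5737, -0.1391, 0.244]
tool_rot: [0.001, 0.708, 0.706, 0.0]
contact_force: [-0.3, 0.1, 0.7]
gripper_width: 0.997
```

{"api": "move_arm", "payload": {"commands": "1 4 -0.1 0 0 0 0; 1 4 -0.1 0 0 0 0; 1 4 -0.1 0 0 0 0; 1 4 -0.1 0 0 0 0; 1 4 -0.1 0 0 0 0; 1 4 -0.1 0 0 0 0; 1 4 -0.1 0 0 0 0; 1 4 -0.1 0 0 0 0; 1 4 -0.1 0 0 0 0; 1 4 -0.1 0 0 0 0; 1 4 -0.1 0 0 0 0; 1 0 0 0 0 0 0"}}

```text
t: 16.43
eef_pos: [0.5596, 0.3104, 0.244]
tool_rot: [-0.003, 0.704, 0.711, 0.002]
contact_force: [-0.8, 0.7, 0.8]
gripper_width: 0.998
```

```bash
python3 go.py .5595 .308 .038;  python3 - <<'E'
from h import *
t=cam("top"); s=cam("side")
mosaic(t,[(385,145,70,75)],5,"pics/c1.png",440); mosaic(s,[(300,100,80,90)],4,"pics/c2.png",440)
cv2.imwrite("pics/f.png",np.hstack([cv2.imread("pics/c1.png"),cv2.imread("pics/c2.png")]))
E
```

```text
t 16.4333 p [0.5596 0.3104 0.244 ] shift tool cm [-3.800e-01  1.000e-02  2.059e+01] turn [-0.05 -0.4   0.58] q [-0.14  0.46 -0.64  1.58  0.29  1.19 -0.82] F [-0.8  0.7  0.8] w 0.998
```

View pics/f.png

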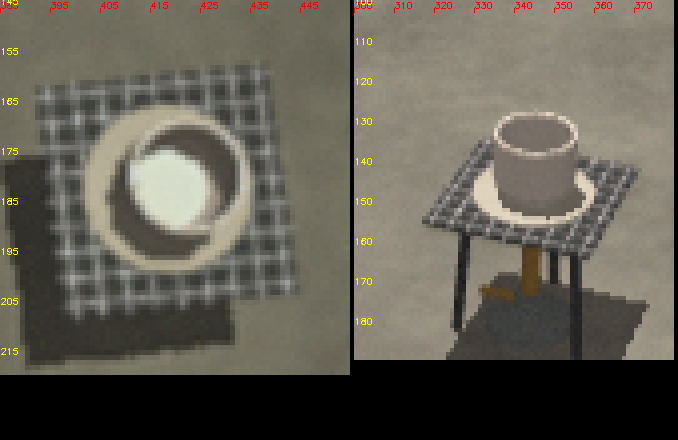

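{"api": "move_arm", "payload": {"commands": "1 -0.35 0 1 0 0 0.5; 1 0 0 2.5 0 0 0; 1 0 0 2.5 0 0 0; 1 0 0 2.5 0 0 0; 1 0 0 2.5 0 0 0; 1 0 0 2.5 0 0 0; 1 0 0 2.5 0 0 0; 1 0 0 2.5 0 0 0; 1 0 0 1.5 0 0 0; 1 0 0 0.3 0 0 0; 1 0 0 0 0 0 0; 1 0 0 0 0 0 0"}}

```text
t: 17.53
eef_pos: [0.5642, 0.2959, 0.0409]
tool_rot: [0.0, 0.711, 0.703, 0.001]
contact_force: [0.3, -0.0, 0.6]
gripper_width: 1.004
```

```bash
python3 go.py .5595 .308 .038;  python3 - <<'E'
from h import *
t=cam("top"); s=cam("side")
print("wide",onz(t,(422,180),.17),onz(s,(345,132.6),.17),"gauze sq",onz(t,(418.1,182.9),.12))
E
```

```text
t 17.5333 p [0.5642 0.2959 0.0409] shift tool cm [ 1.2  -0.48  0.29] turn [ 0.08 -0.03 -0.65] q [-0.19  0.67 -0.54  1.75  0.44  0.85 -0.95] F [ 0.3 -0.   0.6] w 1.004
wide [ 0.57197078 -0.27783335  0.17      ] [ 0.57474079 -0.28001922  0.17      ] gauze sq [ 0.57244319 -0.27963998  0.12      ]
```

{"api": "move_arm", "payload": {"commands": "1 0.6 -0.25 0 0 0 -0.6; 1 0.6 -0.25 0.25 0 0 0; 1 0 0 0 0 0 0; 0 0 0 0 0 0 0; 0 0 0 0 0 0 0; 0 0 0 0 0 0 0; 0 0 0 0 0 0 0; 0 0 0 0 0 0 0; 0 0 0 0 0 0 0; 0 0 0 0 0 0 0", "force": 50}}

```text
t: 18.47
eef_pos: [0.5587, 0.3082, 0.0377]
tool_rot: [0.0, 0.707, 0.707, 0.0]
contact_force: [-0.7, -1.6, 5.0]
gripper_width: 0.556
```

```bash
python3 go.py .5595 .308 .040
```

```text
t 18.4667 p [0.5587 0.3082 0.0377] shift tool cm [-0.02  0.08 -0.23] turn [ 0.04 -0.01 -0.  ] q [-0.21  0.68 -0.54  1.75  0.45  0.84 -0.96] F [-0.7 -1.6  5. ] w 0.556
```

{"api": "move_arm", "payload": {"commands": "0 0 0 -0.5 0 0 0; 0 0 0 -1.5 0 0 0; 0 0 0 -3 0 0 0; 0 0 0 -3 0 0 0; 0 0 0 -3 0 0 0; 0 0 0 -3 0 0 0; 0 -1 0.1 -1 0 0 0; 0 -2 0.3 0 0 0 0; 0 -3 0.4 0 0 0 0; 0 -3 0.4 0 0 0 0; 0 -3 0.4 0 0 0 0; 0 -3 0.4 0 0 0 0"}}

```text
t: 19.47
eef_pos: [0.5778, 0.1561, 0.1872]
tool_rot: [-0.0, 0.707, 0.707, -0.0]
contact_force: [1.3, 0.1, -1.6]
gripper_width: 0.556
```

{"api": "move_arm", "payload": {"commands": "0 -3 0.4 0 0 0 0; 0 -3 0.4 0 0 0 0; 0 -3 0.4 0 0 0 0; 0 -3 0.4 0 0 0 0; 0 -1.5 0.2 0 0 0 0; 0 -0.5 0 0 0 0 0; 0 0 0 0 0 0 0; 0 0 0 0 0 0 0"}}

```text
t: 20.13
eef_pos: [0.5959, 0.0195, 0.1873]
tool_rot: [-0.0, 0.707, 0.708, 0.0]
contact_force: [-0.2, 0.2, -1.2]
gripper_width: 0.558
```

```bash
python3 go.py .599 .0165 .088
```

```text
t 20.1333 p [0.5959 0.0195 0.1873] shift tool cm [-0.31  0.31  9.93] turn [-0.02 -0.05  0.07] q [ 0.31  0.43 -0.58  1.74  0.27  1.05 -0.36] F [-0.2  0.2 -1.2] w 0.558
```

{"api": "move_arm", "payload": {"commands": "0 -0.15 0.15 0.5 0 0 0; 0 -0.15 0.15 1.5 0 0 0; 0 0 0 2 0 0 0; 0 0 0 2 0 0 0; 0 0 0 2 0 0 0; 0 0 0 0.8 0 0 0; 0 0 0 0.3 0 0 0; 0 0 0 0 0 0 0; 0 0 0 0 0 0 0; 0 0 0 0 0 0 0"}}

```text
t: 20.97
eef_pos: [0.6004, 0.0157, 0.0976]
tool_rot: [0.001, 0.707, 0.707, 0.001]
contact_force: [0.2, 0.4, -0.5]
gripper_width: 0.553
```

```bash
python3 go.py .599 .0165 .088
```

```text
t 20.9667 p [0.6004 0.0157 0.0976] shift tool cm [ 0.08 -0.14  0.96] turn [ 0.13 -0.01  0.03] q [ 0.27  0.54 -0.54  1.81  0.35  0.88 -0.42] F [ 0.2  0.4 -0.5] w 0.553
```

{"api": "move_arm", "payload": {"commands": "0 0.1 -0.1 0.4 0 0 0; 0 0 0 0.3 0 0 0; 0 0 0 0.1 0 0 0; 0 0 0 0 0 0 0; 0 0 0 0 0 0 0"}}

```text
t: 21.38
eef_pos: [0.5984, 0.0161, 0.0882]
tool_rot: [-0.0, 0.707, 0.707, -0.0]
contact_force: [0.1, -0.2, -1.0]
gripper_width: 0.557
```

{"api": "move_arm", "payload": {"commands": "0 0 0 0.1 0 0 0; 0 0 0 0 0 0 0; 0 0 0 0 0 0 0"}}

```text
t: 21.63
eef_pos: [0.5987, 0.0162, 0.0877]
tool_rot: [0.0, 0.707, 0.707, 0.0]
contact_force: [0.2, -0.3, 2.6]
gripper_width: 0.557
```

{"api": "move_arm", "payload": {"commands": "0 0 0 0.1 0 0 0; 0 0 0 0 0 0 0; 0 0 0 0 0 0 0"}}

```text
t: 21.88
eef_pos: [0.5988, 0.0163, 0.0876]
tool_rot: [0.0, 0.707, 0.707, 0.0]
contact_force: [-3.6, -0.2, 9.1]
gripper_width: 0.553
```

{"api": "move_arm", "payload": {"commands": "1 0 0 0 0 0 0; 1 0 0 0 0 0 0; 1 0 0 0 0 0 0; 1 0 0 0 0 0 0; 1 0 0 -1 0 0 0; 1 0 0 -3 0 0 0; 1 0 0 -3 0 0 0; 1 0 0 -3 0 0 0; 1 0.5 -0.5 -1 0 0 0; 0.5 1.5 -2 0 0 0 0; 0.5 2 -3 0 0 0 0; 0.5 2 -3 0 0 0 0"}}

```text
t: 22.88
eef_pos: [0.5125, 0.0767, 0.1966]
tool_rot: [0.0, 0.708, 0.707, 0.0]
contact_force: [-0.0, 0.8, -0.4]
gripper_width: 0.605
```

{"api": "move_arm", "payload": {"commands": "0.5 2 -3 0 0 0 0; 0.5 2 -3 0 0 0 0; 0.5 0.7 -0.8 0 0 0 0; 0.5 0 0 0 0 0 0; 0.5 0 0 0 0 0 0"}}

```text
t: 23.3
eef_pos: [0.4455, 0.1232, 0.1967]
tool_rot: [0.001, 0.707, 0.708, 0.0]
contact_force: [1.0, 0.3, -0.9]
gripper_width: 0.499
```

```bash
python3 go.py .446 .123 .016;  python3 - <<'E'
from h import *
t=cam("top"); s=cam("side")
mosaic(t,[(270,130,75,90)],5,"pics/c1.png",440); mosaic(s,[(225,150,160,160)],3,"pics/c2.png",440)
a,b=[cv2.imread(p) for p in("pics/c1.png","pics/c2.png")]; h=max(a.shape[0],b.shape[0])
cv2.imwrite("pics/g.png",np.hstack([cv2.copyMakeBorder(i,0,h-i.shape[0],0,0,0) for i in(a,b)])[:,:860])
E
```

```text
t 23.3 p [0.4455 0.1232 0.1967] shift tool cm [-1.000e-02  3.000e-02  1.807e+01] turn [0.06 0.03 0.08] q [ 0.22  0.21 -0.69  2.02  0.16  0.96 -0.56] F [ 1.   0.3 -0.9] w 0.499
```

View pics/g.png

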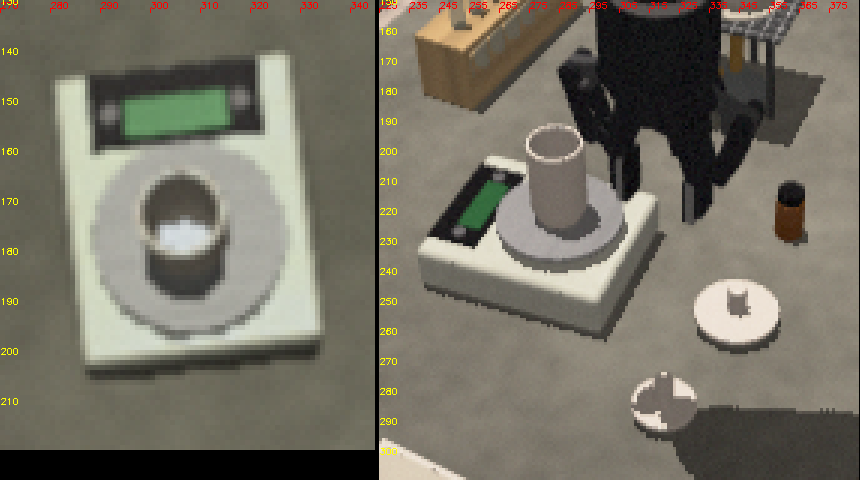

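{"api": "move_arm", "payload": {"commands": "0.5 0 0 1 0 0 0; 0.5 0 0 2.5 0 0 0; 0.5 0 0 2.5 0 0 0; 0.5 0 0 2.5 0 0 0; 0.5 0 0 2.5 0 0 0; 0.5 0 0 2.5 0 0 0; 0.5 0 0 2.5 0 0 0; 0.5 0 0 0.7 0 0 0; 0.5 0 0 0 0 0 0; 0.5 0 0 0 0 0 0"}}

```text
t: 24.23
eef_pos: [0.4456, 0.1231, 0.0293]
tool_rot: [-0.0, 0.707, 0.707, -0.0]
contact_force: [-0.2, -0.3, 0.2]
gripper_width: 0.503
```

```bash
python3 go.py .446 .123 .018;  python3 - <<'E'
from h import *
t=cam("top"); s=cam("side")
print("tall",onz(t,(306.3,171.9),.14),onz(s,(283.5,197.5),.14))
E
```

```text
t 24.2333 p [0.4456 0.1231 0.0293] shift tool cm [-0.01  0.04  1.12] turn [-0.04 -0.01 -0.01] q [ 0.07  0.47 -0.56  2.16  0.43  0.62 -0.81] F [-0.2 -0.3  0.2] w 0.503
tall [0.59956277 0.01586426 0.14      ] [0.59895525 0.01876812 0.14      ]
```

{"api": "move_arm", "payload": {"commands": "0.5 0 0.03 0.7 0 0 0; 0.5 0 0 0.3 0 0 0; 0.5 0 0 0 0 0 0; 0.5 0 0 0 0 0 0; 0 0 0 0 0 0 0; 0 0 0 0 0 0 0; 0 0 0 0 0 0 0; 0 0 0 0 0 0 0; 0 0 0 0 0 0 0; 0 0 0 0 0 0 0", "force": 40}}

```text
t: 25.17
eef_pos: [0.4474, 0.1237, 0.0202]
tool_rot: [0.001, 0.707, 0.707, 0.001]
contact_force: [2.6, -0.8, 7.1]
gripper_width: -0.001
```

```bash
python3 go.py .446 .123 .018
```

```text
t 25.1667 p [0.4474 0.1237 0.0202] shift tool cm [-0.07 -0.14  0.22] turn [ 0.18 -0.05  0.  ] q [ 0.05  0.49 -0.55  2.17  0.45  0.6  -0.82] F [ 2.6 -0.8  7.1] w -0.001
```

```bash
python3 - <<'E'
from h import *
t=cam("top"); s=cam("side")
mosaic(t,[(245,205,90,60)],4,"pics/c1.png",450); mosaic(s,[(285,225,90,90)],4,"pics/c2.png",450)
cv2.imwrite("pics/i.png",np.hstack([cv2.imread("pics/c1.png"),cv2.imread("pics/c2.png")]))
print(proj(s,[bot.get_obs()["eef_pos"],[.446,.123,.04],[.446,.123,.014]]))
E
```

```text
[[318.97634594 282.00725652]
 [319.56532871 276.40424955]
 [319.6721068  283.73718083]]
```

View pics/i.png

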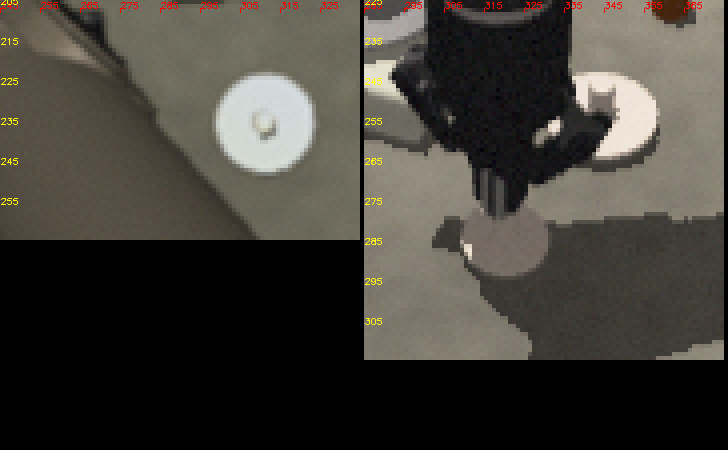

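{"api": "move_arm", "payload": {"commands": "0.5 0 0 0 0 0 0; 0.5 0 0 0 0 0 0; 0.5 0 0 0 0 0 0; 0.5 0 0 0 0 0 0; 0.5 0 0 -0.5 0 0 0; 0.5 0 0 -1.5 0 0 0; 0.5 0 0 -3 0 0 0; 0.5 0 0 -3 0 0 0; 0.5 0 3 -3 0 0 0; 0.5 0 4 -3 0 0 0; 0.5 0 4 0 0 0 0; 0.5 0 2 0 0 0 0"}}

```text
t: 26.27
eef_pos: [0.5736, 0.1226, 0.1564]
tool_rot: [0.002, 0.708, 0.706, 0.003]
contact_force: [0.3, 0.1, -0.3]
gripper_width: 0.496
```

```bash
python3 - <<'E'
from h import *
t=cam("top"); s=cam("side")
print({k:np.round(v,3).tolist() for k,v in bot.get_obs().items() if k in("eef_pos","gripper_width","contact_force")})
mosaic(t,[(245,205,90,60)],4,"pics/c1.png",450); mosaic(s,[(285,225,90,90)],4,"pics/c2.png",450)
cv2.imwrite("pics/j.png",np.hstack([cv2.imread("pics/c1.png"),cv2.imread("pics/c2.png")]))
E
```

```text
{'eef_pos': [0.572, 0.123, 0.154], 'contact_force': [-0.434, -0.138, 0.268], 'gripper_width': 0.498}
```

View pics/j.png

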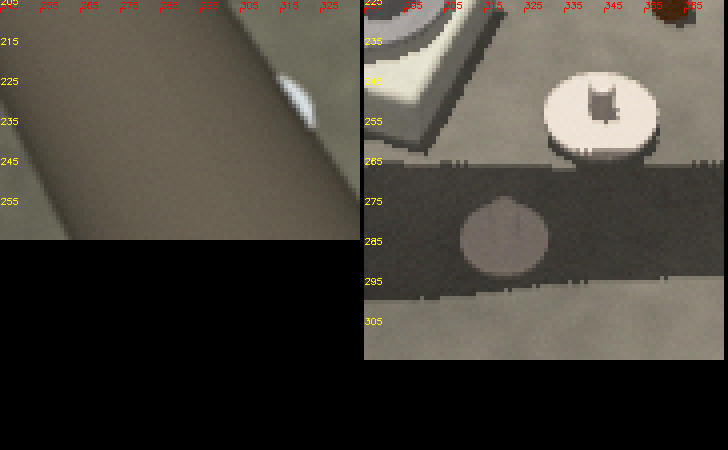

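```bash
python3 - <<'E'
from h import *
s=cam("side")
x,y,w,h=300,268,36,28
g=cv2.cvtColor(s["img"][y:y+h,x:x+w],cv2.COLOR_RGB2GRAY); th,m=cv2.threshold(g,0,255,cv2.THRESH_OTSU)
ct=max(cv2.findContours(m,cv2.RETR_EXTERNAL,cv2.CHAIN_APPROX_NONE)[0],key=cv2.contourArea)+np.array([x,y])
low=ct[ct[:,0,1]>276]; e=cv2.fitEllipse(low); print(th,e,onz(s,e[0],.013), cv2.boundingRect(ct))
for p in((.446,.123),(.443,.126)):
    a=np.linspace(0,6.28,60); q=proj(s,[(p[0]+.026*np.cos(i),p[1]+.026*np.sin(i),.013) for i in a]); print(p,q.min(0),q.max(0))
E
python3 go.py .446 .123 .06
```

```text
81.0 ((319.5693359375, 284.33892822265625), (17.63028907775879, 21.564441680908203), 90.9339370727539) [0.44577704 0.12395737 0.013     ] (309, 274, 22, 20)
(0.446, 0.123) [308.49991808 275.34579744] [330.85800622 293.04344385]
(0.443, 0.126) [309.00787918 276.67077393] [331.43688838 294.48116503]
t 26.4167 p [0.5691 0.123  0.1535] shift tool cm [ -0.02 -12.3    9.36] turn [-0.04 -0.04 -0.06] q [ 0.16  0.46 -0.62  1.81  0.31  0.98 -0.59] F [-1.6 -0.1  0.5] w 0.502
```

{"api": "move_arm", "payload": {"commands": "0.5 0 -3 0 0 0 0; 0.5 0 -3 0 0 0 0; 0.5 0 -3 1 0 0 0; 0.5 0 -2 2 0 0 0; 0.5 0 -1.3 3 0 0 0; 0.5 0 0 3 0 0 0; 0.5 0 0 2.5 0 0 0; 0.5 0 0 1.5 0 0 0; 0.5 0 0 0 0 0 0; 0.5 0 0 0 0 0 0; 0.5 0 0 0 0 0 0"}}

```text
t: 27.33
eef_pos: [0.4453, 0.1235, 0.0247]
tool_rot: [0.0, 0.707, 0.707, 0.0]
contact_force: [0.8, 0.3, 0.3]
gripper_width: 0.502
```

```bash
python3 go.py .446 .1235 .010
```

```text
t 27.3333 p [0.4453 0.1235 0.0247] shift tool cm [0.   0.07 1.47] turn [ 0.03 -0.01  0.05] q [ 0.07  0.48 -0.57  2.17  0.45  0.61 -0.82] F [0.8 0.3 0.3] w 0.502
```

{"api": "move_arm", "payload": {"commands": "0.5 0 0.07 0.6 0 0 0; 0.5 0 0 0.4 0 0 0; 0.5 0 0 0.2 0 0 0; 0.5 0 0 0.2 0 0 0; 0.5 0 0 0 0 0 0; 0.5 0 0 0 0 0 0"}}

```text
t: 27.83
eef_pos: [0.4462, 0.1232, 0.0097]
tool_rot: [-0.0, 0.707, 0.707, -0.0]
contact_force: [0.2, -0.8, 0.7]
gripper_width: 0.501
```

```bash
python3 - <<'E'
from h import *
s=cam("side"); o=bot.get_obs(); print(np.round(o["eef_pos"],4),np.round(o["contact_force"],1),proj(s,[o["eef_pos"],[.446,.1235,.014]]))
mosaic(s,[(280,220,90,90)],6,"pics/k.png",540)
E
```

```text
[0.4462 0.1232 0.0098] [-0.1  0.8 -0.3] [[319.58611571 284.93398465]
 [319.57195191 283.8884799 ]]
```

View pics/k.png

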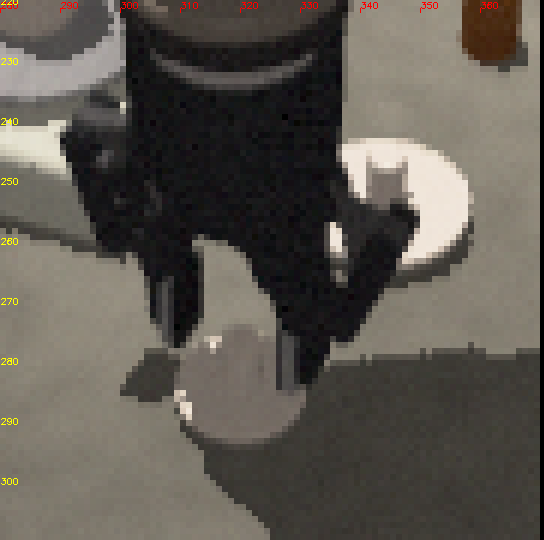

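{"api": "move_arm", "payload": {"commands": "0.5 0 0 0.5 0 0 0; 0.5 0 0 0.4 0 0 0; 0.5 0 0 0.2 0 0 0; 0.5 0 0 0.1 0 0 0; 0.5 0 0 0 0 0 0; 0.5 0 0 0 0 0 0"}}

```text
t: 28.38
eef_pos: [0.4461, 0.1232, -0.0023]
tool_rot: [-0.0, 0.707, 0.707, -0.0]
contact_force: [-0.6, -0.0, -0.1]
gripper_width: 0.496
```

{"api": "move_arm", "payload": {"commands": "0.2 0 0 0 0 0 0; 0 0 0 0 0 0 0; 0 0 0 0 0 0 0; 0 0 0 0 0 0 0; 0 0 0 0 0 0 0; 0 0 0 0 0 0 0", "force": 40}}

```text
t: 28.88
eef_pos: [0.4463, 0.1232, -0.002]
tool_rot: [0.0, 0.707, 0.707, 0.0]
contact_force: [-1.0, 0.3, 4.9]
gripper_width: 0.17
```

{"api": "move_arm", "payload": {"commands": "0 0 0 -0.3 0 0 0; 0 0 0 -1.2 0 0 0; 0 0 0 -2.5 0 0 0; 0 0 0 -2.5 0 0 0; 0 0 0 -2.5 0 0 0; 0 0 0 -2.5 0 0 0; 0 0 0 -2.5 0 0 0; 0 0 0 -2.5 0 0 0; 0 0 0 -2 0 0 0; 0 0 0 -0.7 0 0 0; 0 -0.5 0.8 0 0 0 0; 0 -1.2 1.5 0 0 0 0"}}

```text
t: 29.88
eef_pos: [0.4684, 0.107, 0.1899]
tool_rot: [0.0, 0.706, 0.708, -0.0]
contact_force: [0.2, -0.2, -0.6]
gripper_width: 0.165
```

{"api": "move_arm", "payload": {"commands": "0 -2 3 0 0 0 0; 0 -2 3 0 0 0 0; 0 -2 3 0 0 0 0; 0 -2 2.5 0 0 0 0; 0 -1 1.5 0 0 0 0; 0 0 0 0 0 0 0; 0 0 0 0 0 0 0; 0 0 0 0 0 0 0"}}

```text
t: 30.55
eef_pos: [0.5981, 0.0167, 0.1884]
tool_rot: [-0.001, 0.707, 0.708, -0.001]
contact_force: [-1.0, -0.3, -0.5]
gripper_width: 0.17
```

```bash
python3 go.py .599 .0165 .145; python3 - <<'E'
from h import *
s=cam("side"); mosaic(s,[(225,130,110,120)],4,"pics/l.png",480)
E
```

```text
t 30.55 p [0.5981 0.0167 0.1884] shift tool cm [-0.02  0.11  4.34] turn [-0.15 -0.02  0.07] q [ 0.33  0.44 -0.6   1.73  0.28  1.06 -0.37] F [-1.  -0.3 -0.5] w 0.17
```

View pics/l.png

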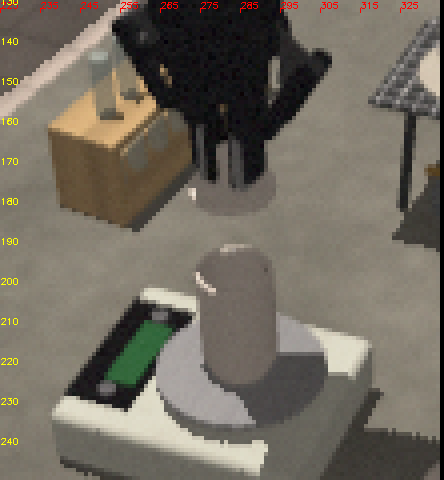

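{"api": "move_arm", "payload": {"commands": "0 0 0.05 0.7 0 0 0; 0 0 0.05 1.2 0 0 0; 0 0 0 1.2 0 0 0; 0 0 0 0.8 0 0 0; 0 0 0 0.4 0 0 0; 0 0 0 0 0 0 0; 0 0 0 0 0 0 0; 0 0 0 0 0 0 0"}}

```text
t: 31.27
eef_pos: [0.6006, 0.0163, 0.1471]
tool_rot: [0.0, 0.707, 0.707, 0.0]
contact_force: [-1.2, 0.4, -0.6]
gripper_width: 0.167
```

```bash
python3 go.py .599 .0165 .131; python3 - <<'E'
from h import *
s=cam("side");
x,y,w,h=265,175,40,30
p=proj(s,[(.599,.0165,.14),(.599,.0165,.1615)]);print(p)
a=np.linspace(0,6.28,90);print([ (q.min(0),q.max(0)) for q in [proj(s,[(.599+.026*np.cos(i),.0165+.026*np.sin(i),.157) for i in a])]])
mosaic(s,[(245,150,80,80)],6,"pics/m.png",480)
E
```

```text
t 31.2667 p [0.6006 0.0163 0.1471] shift tool cm [ 0.02 -0.16  1.61] turn [ 0.04 -0.01  0.01] q [ 0.31  0.49 -0.58  1.77  0.32  0.98 -0.4 ] F [-1.2  0.4 -0.6] w 0.167
[[283.97135584 196.9695081 ]
 [283.41097378 190.05130704]]
[(array([272.71830063, 184.93181275]), array([294.31516464, 198.36433629]))]
```

View pics/m.png

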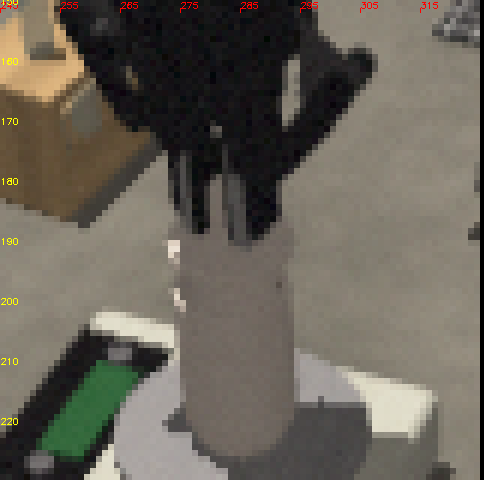

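{"api": "move_arm", "payload": {"commands": "0 0 -0.12 0.4 0 0 0; 0 0 0 0.4 0 0 0; 0 0 0 0.4 0 0 0; 0 0 0 0.2 0 0 0; 0 0 0 0.1 0 0 0; 0 0 0 0 0 0 0; 0 0 0 0 0 0 0"}}

```text
t: 31.9
eef_pos: [0.5991, 0.0162, 0.1317]
tool_rot: [-0.0, 0.707, 0.707, 0.0]
contact_force: [-0.3, 0.3, -0.4]
gripper_width: 0.165
```

{"api": "move_arm", "payload": {"commands": "0 0 0 0.15 0 0 0; 0 0 0 0 0 0 0; 0 0 0 0 0 0 0"}}

```text
t: 32.15
eef_pos: [0.599, 0.0162, 0.1303]
tool_rot: [0.0, 0.707, 0.707, 0.0]
contact_force: [0.7, -0.1, 0.3]
gripper_width: 0.171
```

{"api": "move_arm", "payload": {"commands": "0 0 0 0.1 0 0 0; 0 0 0 0 0 0 0; 0 0 0 0 0 0 0"}}

```text
t: 32.4
eef_pos: [0.599, 0.0162, 0.1292]
tool_rot: [-0.0, 0.707, 0.707, -0.0]
contact_force: [0.4, -0.3, 0.4]
gripper_width: 0.171
```

{"api": "move_arm", "payload": {"commands": "0 0 0 0.1 0 0 0; 0 0 0 0 0 0 0; 0 0 0 0 0 0 0"}}

```text
t: 32.65
eef_pos: [0.5994, 0.0163, 0.1291]
tool_rot: [0.0, 0.707, 0.707, 0.0]
contact_force: [-1.7, -0.5, 4.8]
gripper_width: 0.17
```

{"api": "move_arm", "payload": {"commands": "0 0 0 0.05 0 0 0; 0 0 0 0 0 0 0; 0 0 0 0 0 0 0"}}

```text
t: 32.9
eef_pos: [0.5995, 0.0163, 0.1291]
tool_rot: [0.001, 0.707, 0.707, 0.0]
contact_force: [-2.3, -0.7, 8.3]
gripper_width: 0.17
```

{"api": "move_arm", "payload": {"commands": "0.5 0 0 0 0 0 0; 0.5 0 0 0 0 0 0; 0.5 0 0 0 0 0 0; 0.5 0 0 0 0 0 0; 0.5 0 0 -0.5 0 0 0; 0.5 0 0 -1.5 0 0 0; 0.5 0 0 -2 0 0 0; 0.5 0 0 -2 0 0 0; 0.5 0 -1 0 0 0 0; 0.5 0 -3 0 0 0 0; 0.5 0 -3 0 0 0 0; 0.5 -0.2 -3 0 0 0 0"}}

```text
t: 33.9
eef_pos: [0.4975, 0.0146, 0.1875]
tool_rot: [-0.0, 0.707, 0.707, 0.0]
contact_force: [-0.9, 0.2, 1.3]
gripper_width: 0.501
```

{"api": "move_arm", "payload": {"commands": "0.5 -0.2 -3 0 0 0 0; 0.5 -0.2 -2.5 0 0 0 0; 0.5 0 -0.5 0 0 0 0; 0.5 0 0 1 0 0 0; 0.5 0 0 2.5 0 0 0; 0.5 0 0 2.5 0 0 0; 0.5 0 0 2.5 0 0 0; 0.5 0 0 2.5 0 0 0; 0.5 0 0 1.5 0 0 0; 0.5 0 0 0 0 0 0; 0.5 0 0 0 0 0 0; 0.5 0 0 0 0 0 0"}}

```text
t: 34.9
eef_pos: [0.4402, 0.0107, 0.0632]
tool_rot: [0.0, 0.707, 0.707, 0.001]
contact_force: [0.3, -0.7, 0.6]
gripper_width: 0.498
```

```bash
python3 go.py .4378 .009 -.003
```

```text
t 34.9 p [0.4402 0.0107 0.0632] shift tool cm [-0.17 -0.24  6.62] turn [ 0.06 -0.04  0.03] q [ 0.35  0.38 -0.6   2.19  0.34  0.66 -0.49] F [ 0.3 -0.7  0.6] w 0.498
```

{"api": "move_arm", "payload": {"commands": "0.5 -0.17 -0.24 1 0 0 0; 0.5 0 0 2 0 0 0; 0.5 0 0 1.5 0 0 0; 0.5 0 0 0.8 0 0 0; 0.5 0 0 0 0 0 0; 0.5 0 0 0 0 0 0; 0.5 0 0 0 0 0 0"}}

```text
t: 35.48
eef_pos: [0.4373, 0.0086, 0.0105]
tool_rot: [0.0, 0.707, 0.707, 0.001]
contact_force: [0.6, -0.4, 0.3]
gripper_width: 0.499
```

```bash
python3 go.py .4378 .009 -.003
```

```text
t 35.4833 p [0.4373 0.0086 0.0105] shift tool cm [0.04 0.05 1.35] turn [ 0.08 -0.    0.01] q [ 0.28  0.47 -0.52  2.23  0.45  0.54 -0.59] F [ 0.6 -0.4  0.3] w 0.499
```

{"api": "move_arm", "payload": {"commands": "0.5 0 0 0.6 0 0 0; 0.5 0 0 0.4 0 0 0; 0.5 0 0 0.2 0 0 0; 0.5 0 0 0 0 0 0; 0.5 0 0 0 0 0 0; 0.2 0 0 0 0 0 0; 0 0 0 0 0 0 0; 0 0 0 0 0 0 0; 0 0 0 0 0 0 0; 0 0 0 0 0 0 0; 0 0 0 0 0 0 0", "force": 40}}

```text
t: 36.4
eef_pos: [0.4368, 0.0085, -0.002]
tool_rot: [0.0, 0.707, 0.707, 0.0]
contact_force: [-1.7, -1.2, 5.2]
gripper_width: 0.168
```

```bash
python3 go.py .574 -.279 .2
```

```text
t 36.4 p [ 0.4368  0.0085 -0.002 ] shift tool cm [-28.75  13.72 -20.19] turn [0.02 0.01 0.01] q [ 0.26  0.49 -0.5   2.23  0.48  0.51 -0.61] F [-1.7 -1.2  5.2] w 0.168
```

{"api": "move_arm", "payload": {"commands": "0 0 0 -0.3 0 0 0; 0 0 0 -1.2 0 0 0; 0 0 0 -2.5 0 0 0; 0 0 0 -2.5 0 0 0; 0 0 0 -2.5 0 0 0; 0 0 0 -2.5 0 0 0; 0 0 0 -2.5 0 0 0; 0 0 0 -2.5 0 0 0; 0 0 0 -2.5 0 0 0; 0 0 0 -2 0 0 0; 0 -0.8 0.3 -0.2 0 0 0; 0 -2 0.9 0 0 0 0"}}

```text
t: 37.4
eef_pos: [0.4488, -0.0179, 0.211]
tool_rot: [0.001, 0.706, 0.709, 0.001]
contact_force: [0.5, -0.9, -0.8]
gripper_width: 0.167
```

{"api": "move_arm", "payload": {"commands": "0 -3 1.4 0 0 0 0; 0 -3 1.4 0 0 0 0; 0 -3 1.4 0 0 0 0; 0 -3 1.4 0 0 0 0; 0 -3 1.5 0 0 0 0; 0 -3 1.5 0 0 0 0; 0 -3 1.5 0 0 0 0; 0 -3 1.5 0 0 0 0; 0 -2 0.9 0 0 0 0; 0 0 0 0 0 0 0; 0 0 0 0 0 0 0; 0 0 0 0 0 0 0"}}

```text
t: 38.4
eef_pos: [0.573, -0.2786, 0.2086]
tool_rot: [-0.001, 0.707, 0.707, -0.0]
contact_force: [-0.4, 0.0, -1.0]
gripper_width: 0.17
```

```bash
python3 go.py .5735 -.2795 .175
```

```text
t 38.4 p [ 0.573  -0.2786  0.2086] shift tool cm [-0.1   0.06  3.36] turn [-0.1  -0.08  0.05] q [ 0.72  0.46 -0.5   1.62  0.24  1.12  0.16] F [-0.4  0.  -1. ] w 0.17
```

{"api": "move_arm", "payload": {"commands": "0 -0.1 0.05 0.5 0 0 0; 0 0 0 1 0 0 0; 0 0 0 1 0 0 0; 0 0 0 0.5 0 0 0; 0 0 0 0.3 0 0 0; 0 0 0 0 0 0 0; 0 0 0 0 0 0 0; 0 0 0 0 0 0 0"}}

```text
t: 39.07
eef_pos: [0.5745, -0.2806, 0.1772]
tool_rot: [0.0, 0.707, 0.707, 0.0]
contact_force: [-0.5, -0.0, -1.1]
gripper_width: 0.171
```

```bash
python3 go.py .5735 -.2795 .161;  python3 - <<'E'
from h import *
s=cam("side"); mosaic(s,[(305,80,80,80)],6,"pics/n.png",480)
for r,z in((.03,.17),(.036,.187)):
    q=proj(s,[(.5735+r*np.cos(i),-.2795+r*np.sin(i),z) for i in np.linspace(0,6.28,90)]); print(q.min(0),q.max(0))
E
```

```text
t 39.0667 p [ 0.5745 -0.2806  0.1772] shift tool cm [ 0.11 -0.1   1.62] turn [0.04 0.01 0.01] q [ 0.71  0.5  -0.49  1.65  0.26  1.06  0.15] F [-0.5 -0.  -1.1] w 0.171
[334.78016768 127.44976029] [355.8767656  138.33227635]
[332.73471745 121.22725796] [358.2825627  134.16267065]
```

View pics/n.png

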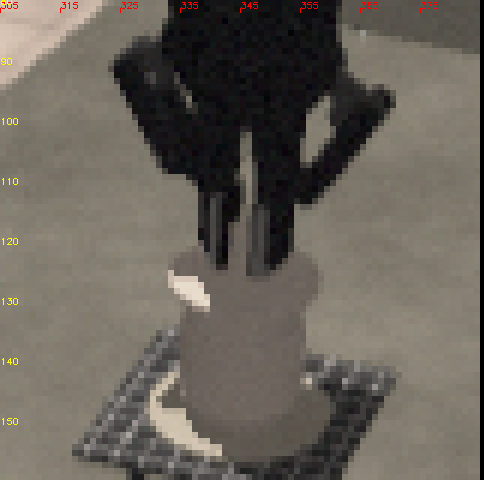

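{"api": "move_arm", "payload": {"commands": "0 0.1 -0.08 0.4 0 0 0; 0 0 0 0.4 0 0 0; 0 0 0 0.4 0 0 0; 0 0 0 0.2 0 0 0; 0 0 0 0.1 0 0 0; 0 0 0 0 0 0 0; 0 0 0 0 0 0 0"}}

```text
t: 39.7
eef_pos: [0.5734, -0.2795, 0.1618]
tool_rot: [0.0, 0.707, 0.707, 0.0]
contact_force: [-0.2, 1.3, -0.8]
gripper_width: 0.168
```

{"api": "move_arm", "payload": {"commands": "0 0 0 0.15 0 0 0; 0 0 0 0 0 0 0; 0 0 0 0 0 0 0"}}

```text
t: 39.95
eef_pos: [0.5734, -0.2795, 0.1603]
tool_rot: [0.0, 0.707, 0.707, 0.0]
contact_force: [0.3, 0.5, -1.3]
gripper_width: 0.168
```

{"api": "move_arm", "payload": {"commands": "0 0 0 0.1 0 0 0; 0 0 0 0 0 0 0; 0 0 0 0 0 0 0"}}

```text
t: 40.2
eef_pos: [0.5733, -0.2795, 0.1592]
tool_rot: [-0.0, 0.707, 0.707, -0.0]
contact_force: [-0.2, -1.2, -0.9]
gripper_width: 0.172
```

{"api": "move_arm", "payload": {"commands": "0 0 0 0.1 0 0 0; 0 0 0 0 0 0 0; 0 0 0 0 0 0 0"}}

```text
t: 40.45
eef_pos: [0.5736, -0.2796, 0.1591]
tool_rot: [0.0, 0.707, 0.707, 0.0]
contact_force: [-2.5, 0.3, 5.4]
gripper_width: 0.167
```

Seated at 0.159 as predicted. Release, rise and back off clear of the top view.

{"api": "move_arm", "payload": {"commands": "0.5 0 0 0 0 0 0; 0.5 0 0 0 0 0 0; 0.5 0 0 0 0 0 0; 0.5 0 0 0 0 0 0; 0.5 0 0 -0.5 0 0 0; 0.5 0 0 -1.5 0 0 0; 0.5 0 0 -2.5 0 0 0; 0.5 0 0 -2.5 0 0 0; 0.5 -1 -1 -2 0 0 0; 0.5 -2 -2 0 0 0 0; 0.5 -2.5 -2.5 0 0 0 0; 0.5 -2.5 -2.5 0 0 0 0"}}

```text
t: 41.45
eef_pos: [0.4932, -0.3597, 0.2492]
tool_rot: [0.001, 0.706, 0.708, 0.0]
contact_force: [0.1, -0.2, -0.8]
gripper_width: 0.498
```

{"api": "move_arm", "payload": {"commands": "0.5 -2 -1 0 0 0 0; 0.5 -2 -1 0 0 0 0; 0.5 -2 -1 0 0 0 0; 0.5 -1 0 0 0 0 0; 0.5 0 0 0 0 0 0; 0.5 0 0 0 0 0 0; 0.5 0 0 0 0 0 0; 0.5 0 0 0 0 0 0"}}

```text
t: 42.12
eef_pos: [0.4648, -0.4275, 0.2484]
tool_rot: [-0.0, 0.706, 0.708, 0.0]
contact_force: [0.5, 0.0, -0.9]
gripper_width: 0.503
```

```bash
python3 go.py; python3 - <<'E'
from h import *
t=cam("top"); s=cam("side")
mosaic(t,[(235,100,215,200)],2,"pics/c1.png",400); mosaic(s,[(165,90,205,200)],2,"pics/c2.png",400)
a,b=[cv2.imread(p)[:,:400] for p in("pics/c1.png","pics/c2.png")]; cv2.imwrite("pics/o.png",np.hstack([a,b]))
for n,c,rois in(("top",t,(("tall",293,155,30,30,.145,26),("wide",402,162,40,38,.175,36))),("side",s,(("tall",268,182,32,24,.145,26),("wide",325,116,42,26,.175,36)))):
    for k,x,y,w,h,z,r in rois:
        g=cv2.cvtColor(c["img"][y:y+h,x:x+w],cv2.COLOR_RGB2GRAY); th,m=cv2.threshold(g,195,255,0)
        ct=max(cv2.findContours(m,cv2.RETR_EXTERNAL,cv2.CHAIN_APPROX_NONE)[0],key=cv2.contourArea)+np.array([x,y])
        e=cv2.fitEllipse(ct); print(n,k,np.round(e[0],1),np.round(e[1],1),np.round(onz(c,e[0],z),4))
E
```

```text
t 42.1167 p [ 0.4648 -0.4275  0.2484] shift tool cm [0. 0. 0.] turn [ 0.03 -0.05  0.18] q [ 0.98  0.41 -0.45  1.6   0.19  1.18  0.49] F [ 0.5  0.  -0.9] w 0.503
top tall [306.5 171.7] [17.6 17.8] [0.599  0.0151 0.145 ]
top wide [423.  179.4] [25.5 26.7] [ 0.5728 -0.2791  0.175 ]
side tall [283.6 195.3] [11.2 18.6] [0.5995 0.0166 0.145 ]
side wide [345.2 131.5] [11.1 23.3] [ 0.5736 -0.2782  0.175 ]
```

View pics/o.png

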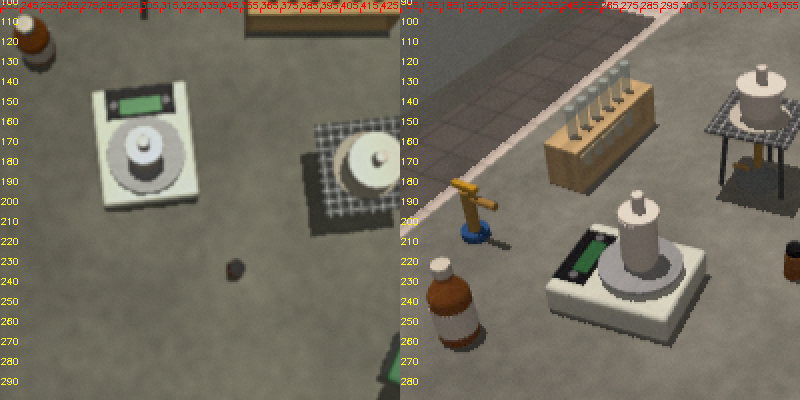

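```bash
python3 -c "
from station import bot
print(bot.hand_in())"
```

```text
the job is handed in; nothing more can be done
None
```

I swapped the crucibles, parking the tall one on the tile, then put each one's own lid on and handed the job in at about 42 s of robot time. The hand-in gave no verdict.

**Crucibles and lids:** The last pictures show both crucibles upright with their lids level.

| Measured | Position (x, y) in m | Target (x, y) in m |
|---|---|---|
| Small lid (tall crucible, on the pan) | (0.599, 0.016) | pan (0.599, 0.016) |
| Large lid (wide crucible, on the gauze) | (0.573, -0.279) | gauze (0.573, -0.280) |

Each lid lies within about 2 mm of its crucible's axis. The calibration is only good to about 2 mm. Both lids met resistance at the seated height I had worked out, within about 0.2 mm.

**Bystanders:** The vial, bottle and jar look unmoved, though I didn't measure them again and only part of the jar is in the last crop. The arm is clear of everything.

**One disagreement:** The first grasp of the small lid failed. The fingers closed on top of its knob because their ends sit about 20 mm higher than the reported TCP. I opened up, checked that the lid had not moved, and grasped both lids about 20 mm lower with no further trouble.

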